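# Pinion shaft held ready over the gearbox housing

### The arm

A 6-joint arm with a two-finger parallel gripper is mounted at the origin on the work surface. World frame = base frame: x ahead of the robot, y to its left, z up, the work surface at z = 0. Lengths are in mm, angles in rad, forces in N, time in s.
With the tool pointing down it reaches from about 250 to 775 mm from the base axis. Payload 4 kg.
Tool frame: the origin (TCP) lies midway between the tips of the shut fingers; the grasp point (between the pads) lies grasp_offset behind it (grasp_offset is the distance from the TCP to the grasp point, in mm); z points along the fingers, y is the line along which they close (so a half turn about z gives the same grasp; the last joint's range is limited). The gripper opens to 94 mm and grips with 3 to 60 N. Pads are 16 mm wide; open, the fingers measure 119 mm over their backs; the gripper's body (75 mm by 177 mm) begins 78 mm behind the grasp point.
Start: joints at [-1.418, 0.087, 1.371, -0, 1.684, -0.103], TCP at [139.157, -532.124, 205.506] pointing down, gripper open.
Joint ranges: [-3.1, 3.1], [-0.76, 2.03], [0.27, 2.55], [-1.08, 4.22], [0.17, 2.65], [-2.57, 2.57]. Speed limits (rad/s): [2.79, 2.79, 3.14, 3.14, 3.14, 3.14].

### API

Orientations are given as a unit quaternion [x, y, z, w].
In Python, from workcell import read_state, snapshot, get_calibration, close_job, recognise, regions_of, mark_of, grasp_offset gives the robot as it stands.
- The arm moves only by the shell command python3 -m inch 'ROWS' [FORCE]. ROWS is JSON, a list of rows, each an object with "jaw": the opening, from -1 (shut) to 1 (fully open); "travel": the shift along the tool's x, y, z in mm, a list of three; "rotation": the turn, a rotation vector about the tool's x, y, z in degrees, a list of three. In form: [{"jaw": jaw, "travel": [tx, ty, tz], "rotation": [wx, wy, wz]}, ...]. A call has 1 to 12 rows; each row is the pose to reach, as a shift and turn from the pose commanded when the call began, along the tool's axes at that moment; what a row does not reach only later rows make up. A row lasts 1/12 s, in which the tool goes at most 41.7 mm and 7.16 degrees, less where a joint would pass 70% of its speed; a pose out of reach is approached as far as the arm can. A call with a gripper value outside its range is refused whole. The fingers move at their own pace and stop on an object; FORCE is the grip in N (left out, the last holds). Time passes only in rows, so rows that repeat a pose let the fingers close. It gives the time, the measured TCP pose, the force, the opening and the grip force at its end, in the units of the state.
- read_state(): the state, without advancing time (a new reading comes with each control period).
- snapshot(name): name is "scene" or "top"; returns (picture, depth): 400x640x3 uint8, blue, green, red; 400x640 float32, mm along the optical axis (not along the pixel's ray), 0 where there is no reading.
- get_calibration(name): a dict with "vfov" (degrees; the focal length in pixels is half the picture's height over the tangent of half this angle, whatever the lens; pixels are square), "cx", "cy" (the principal point, pixels), "k1" (the pictures are not rectified: a ray, as slopes to the right and down, at radius r is drawn at 1 + k1 r^2 times it, then the intrinsics apply), "R" (3x3) and "t" (3): a world point X has camera coordinates R X + t. Camera axes: x right, y down, z forward; pixel columns grow to the right and rows downward; lengths in mm; the calibration is good to about 2 mm. A picture is of the moment at which its call begins. get_calibration takes no time and is no camera call.
- close_job(): hands the job in; it is judged then, once.
Trained networks look in the newest picture that a camera, given by its name, has taken for a name from the list of things; names that differ only in an ending like _2 or _b are one class to them, and where a whole thing is asked for, a point or a joint stands for the part that bears it (a point fixed in the world has none). Each returns a list of dicts, best first, with "confidence" (0 to 1); they miss things now and then, are a little off and sometimes report something else, mostly with a low value. They report only what shows in the picture. A call takes as long as a camera call. They do not tell look-alikes from the thing itself.
- recognise(target, camera): "position" ([column, row] in pixels, amid what is visible of it).
- regions_of(target, camera): "pixels" (400x640 bool, what is visible of it) and "position" ([column, row] in pixels, amid what is visible of it).
- mark_of(target, camera): "position" ([column, row] in pixels: a listed point, or the origin of a listed thing).
The state is a dict: "clock": time; "joints": joint angles; "joint_velocities": joint speeds; "joint_torque": joint torques, N m; "tool_pos": TCP position; "orientation": TCP orientation; "wrist_force": force on the tool from outside, world axes, zero at the start; "torque": the same for the moment, N m; "grip_width": finger opening in mm; "finger_force": force on a finger pad.
Only numpy, scipy, OpenCV 4.12 (cv2) and the standard library are available. Lean on these libraries where they do the work, as an engineer would, in place of code of your own. Each camera call takes 0.05 s, during which the arm holds its last target. There are 200 camera calls.

### The job

First push the sled that carries the blue gearbox housing along its channel, away from the robot, until it sits firmly against the red stop. Then take the long pinion shaft (the one with the brass gear) out of the wooden rack, carry it upright over the grey divider panel, and hold it still and upright over the centre of the housing's bore, its foot about one centimetre above the housing's top, ready for fitting. Never let the shaft touch the housing or its sled, do not bump the divider with it or with the gripper, leave everything else where it is, and finish while still holding the shaft there, without letting go.

Things in the scene. Friction and masses are not known exactly. Their poses are not given: they have to be found in the camera images.
- channel: Fixed slideway on the bench: dark steel base 300 x 136 x 6 mm with two 16 mm wide aluminium rails along its x axis (rail tops 24 mm above the bench, 104 mm apart). Origin: centre of its underside, at bench height. Its x axis is the sliding direction, pointing away from the robot (within about 0.3 rad of world x); it lies left or right of the divider.
- stop: Fixed red block across the channel, 20 mm along the channel, 96 mm wide, 34 mm high, on the channel's base. Origin: centre of its underside. It is set at a different place along the channel each time, so 65 to 130 mm of travel are left to the sled. Axes parallel to the channel's.
- stop_face (a point): Centre of the stop's face that looks at the sled, 21 mm above the bench. x axis along the channel, away from the robot.
- sled: Loose aluminium sled, 120 (x) x 100 x 18 mm, on the channel's base (2 mm play to each rail), 0.6 to 1 kg, slides at 3 to 7 N. Fixed on it: blue round housing, outer diameter 84 mm, bore 46 mm open at the top, top 76 mm above the bench; yellow push plate (12 x 80 mm, top 51 mm above the bench) at the near end. Origin: bore axis at the sled's underside, 6 mm above the bench; x along the channel.
- push_face (a point): Centre of the face of the yellow push plate that looks towards the robot, 36 mm above the bench, 70 mm behind the bore axis; push here along +x of the sled. The housing's wall begins 16 mm beyond the plate.
- sled_nose (a point): Middle of the sled's nose face, 50 mm ahead of the bore axis, 21 mm above the bench; it meets stop_face when the sled is home.
- bore (a point): Centre of the mouth of the housing's bore, at the housing's top, 76 mm above the bench; z up, x as the sled.
- rack: Fixed wooden rack block 170 x 70 x 40 mm (x, y, z) with three sockets in a row along its x axis, 55 mm apart, 31 mm wide and 30 mm deep. Origin: centre of its underside, at bench height. It stands on the other side of the divider from the channel.
- pinion: Pinion shaft, loose, 130 mm long, 0.3 to 0.5 kg, standing in one of the rack's sockets, foot 10 mm above the bench. From the foot up: steel spigot 28 mm diameter to 34 mm; collar 36 mm to 40 mm; brass gear 42 mm over the teeth to 66 mm; plain steel shaft 22 mm diameter from 66 to 130 mm (grip about 105 mm up). Origin: centre of its foot; z along the shaft to the plain end.
- pinion_foot (a point): Centre of the shaft's foot (its lower end face), same place as the origin of pinion.
- spindle1: Bystander: dark steel spindle 28 mm diameter, 70 mm tall, in another socket of the rack (top 80 mm above the bench). Origin: centre of its foot.
- spindle2: Bystander: a second spindle just like spindle1, in the remaining socket. Origin: centre of its foot.
- divider: Fixed grey perforated upright panel, 240 mm long (x) x 14 mm thick x 120 mm high, with feet 70 mm wide, between rack and channel. Origin: centre of its underside, at bench height.
- oil: Bystander: white oil bottle with red cap, 52 mm diameter, 150 mm tall, beyond the divider. Origin: centre of its underside.
- bearing: Bystander: steel bearing ring, 52 mm outer diameter, 16 mm high, beyond the divider. Origin: centre of its underside.
- hammer: Bystander: hammer lying at the left of the bench. Origin: on its underside, near its middle.
- wrench: Bystander: wrench lying at the right of the bench. Origin: on its underside, near its middle.
- can: Bystander: steel can with blue label, 60 mm diameter, 120 mm tall, at the right of the bench. Origin: centre of its underside.
Mind the look-alikes: they are no part of the job. Leave any green or pink look-alike of the sled alone.

How it is judged:
By the outcome, as a careful person would: the job done as asked, in the order asked, and still so for the second after the job is handed in, while the arm keeps its last pose, push and grip.
It also fails if it takes over 64 s, if anything falls off the work surface, if the arm or the gripper's body presses on something with over 40 N, if the wrist force passes 120 N, or if a joint passes its speed limit or range.

## Working session

There is one attempt and no reset: what is moved stays moved. The work goes in short steps, Python scripts to look and compute and a shell command to move; the robot and the scene stay as the last step left them, time stands still between calls to the robot, and variables do not carry over. Pictures are saved under pics/ and viewed, at most 10 in all, crops included, and the job is handed in when it is done.

```bash
mkdir -p pics; cat > h.py <<'E'
import numpy as np, cv2
from workcell import *
def save(n,f):
    p,d=snapshot(n); cv2.imwrite('pics/'+f+'.png',p); np.save('pics/'+f+'_d.npy',d); return p,d
def cal(n):
    c=get_calibration(n); f=200/np.tan(np.radians(c['vfov'])/2); return c,f,np.array(c['R']),np.array(c['t'])
def slopes(n,px):
    c,f,R,t=cal(n); K=np.array([[f,0,c['cx']],[0,f,c['cy']],[0,0,1.]])
    q=(np.atleast_2d(np.array(px,float))-[c['cx'],c['cy']])/f; u=q.copy()
    for _ in range(20): u=q/(1+c['k1']*(u**2).sum(1,keepdims=True))
    return u
def onz(n,px,z):  # intersect with plane z
    c,f,R,t=cal(n); u=slopes(n,px); r=np.c_[u,np.ones(len(u))]@R; o=-R.T@t
    return o+r*((z-o[2])/r[:,2])[:,None]
def ond(n,px,d):
    c,f,R,t=cal(n); u=slopes(n,px); return (np.c_[u,np.ones(len(u))]*np.array(d).reshape(-1,1)-t)@R
def proj(n,X):
    c,f,R,t=cal(n); p=np.atleast_2d(X)@R.T+t; u=p[:,:2]/p[:,2:]
    return u*(1+c['k1']*(u**2).sum(1,keepdims=True))*f+[c['cx'],c['cy']]
E
python3 - <<'E'
from h import *
np.set_printoptions(precision=1,suppress=True)
print(grasp_offset, read_state())
for n in('scene','top'):
    save(n,n+'1'); c,f,R,t=cal(n); print(n,f,c['k1'],-R.T@t)
    for k,z in dict(push_face=36,sled_nose=21,bore=76,stop_face=21,pinion=10,pinion_foot=10,spindle1=10,rack=0,divider=0,channel=0,oil=0).items():
        for r in mark_of(k,n)[:4]:
            if r['confidence']>.2: print(k,round(r['confidence'],2),np.array(r['position']),onz(n,r['position'],z)[0])
E
```

```text
18.8 {'clock': 0.0, 'joints': array([-1.4,  0.1,  1.4, -0. ,  1.7, -0.1]), 'joint_velocities': array([-0., -0.,  0.,  0., -0.,  0.]), 'joint_torque': array([ -0. , -34. , -30.2,   0.1,   0. ,  -0. ]), 'tool_pos': array([ 139. , -531.6,  204.3]), 'orientation': array([ 1. ,  0.1, -0. , -0. ]), 'wrist_force': array([ 0.4, -0.5,  0.7]), 'torque': array([ 0. ,  0. , -0.1]), 'finger_force': 0.0, 'grip_width': 93.8633855250198}
scene 380.18381972360226 -0.07327127918590404 [1165.6  561.3  891.3]
push_face 0.82 [226.  165.8] [ 576.7 -440.5   36. ]
push_face 0.7 [309.9 144.2] [ 265.2 -310.4   36. ]
push_face 0.69 [409.1 213.5] [329.9 192.1  36. ]
push_face 0.63 [297.8 177.8] [ 445.9 -197.3   36. ]
sled_nose 0.82 [276.2 193.5] [ 544.1 -204.8   21. ]
sled_nose 0.8 [321.4 161.1] [ 301.4 -215.8   21. ]
sled_nose 0.64 [210.4 189.6] [ 686.7 -388.4   21. ]
sled_nose 0.6 [385.3 194.4] [291.5  73.4  21. ]
bore 0.96 [394.4 194.4] [326.5 125.9  76. ]
bore 0.73 [314.3 145.2] [ 300.8 -253.    76. ]
bore 0.66 [218.1 167.6] [ 629.4 -405.7   76. ]
bore 0.6 [284.5 175.2] [ 500.5 -204.8   76. ]
stop_face 0.65
[... 1026 characters left out ...]
 ]
sled_nose 0.74 [371.  276.3] [ 302.9 -226.3   21. ]
bore 0.95 [428.4 180.2] [ 623.8 -425.3   76. ]
bore 0.87 [383.5 278.9] [ 291.3 -260.7   76. ]
bore 0.72 [370.9 217.4] [ 496.4 -225.2   76. ]
bore 0.55 [267.7 273.7] [311. 120.  76.]
stop_face 0.73 [366.8 176.1] [ 653.2 -221.7   21. ]
stop_face 0.53 [302.7 207.9] [540.6   4.8  21. ]
pinion 0.44 [243.4 204.3] [556.9 212.8  10. ]
spindle1 0.6 [246.3 190.5] [606.3 203.5  10. ]
rack 0.81 [246.6 205.5] [554.4 202.7   0. ]
rack 0.65 [322.3 146.4] [769.8 -66.4   0. ]
divider 0.7 [303.5 207.7] [545.2   2.3   0. ]
channel 0.97 [363.7 206.8] [ 547.1 -210.1    0. ]
oil 0.73 [243.6 205.2] [555.6 213.3   0. ]
oil 0.72 [287.2 139.9] [795.   60.2   0. ]
```

View pics/top1.png

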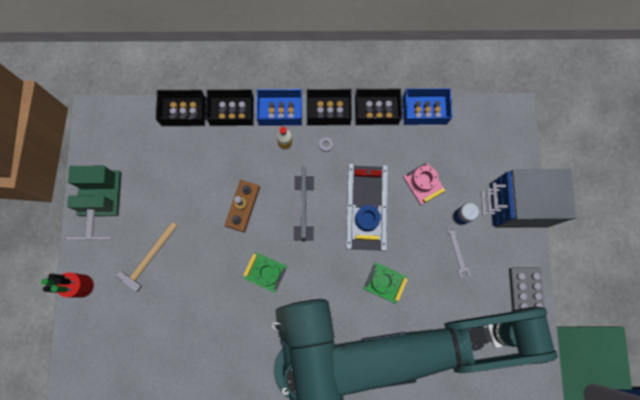

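View pics/scene1.png

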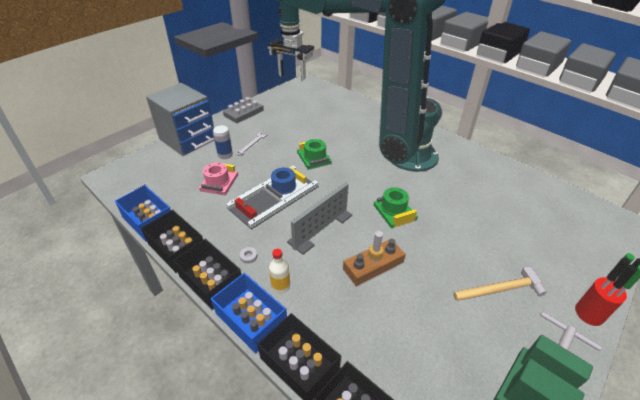

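```bash
cat >> h.py <<'E'
def cloud(n,f):
    p=cv2.imread('pics/'+f+'.png'); d=np.load('pics/'+f+'_d.npy'); v,u=np.mgrid[:400,:640]; m=d>0
    X=ond(n,np.c_[u[m],v[m]],d[m]); hsv=cv2.cvtColor(p,cv2.COLOR_BGR2HSV)[m]; return X,hsv.astype(int)
def box(X,x0,x1,y0,y1,z0,z1): return (X[:,0]>x0)&(X[:,0]<x1)&(X[:,1]>y0)&(X[:,1]<y1)&(X[:,2]>z0)&(X[:,2]<z1)
def rect(P):
    r=cv2.minAreaRect(P[:,:2].astype(np.float32)); return np.round(r[0],1),np.round(r[1],1),round(r[2],1)
E
python3 - <<'E'
from h import *
np.set_printoptions(precision=1,suppress=True)
for n in('top','scene'):
    X,h=cloud(n,n+'1'); print(n,'table z',np.median(X[box(X,600,700,-110,-60,-20,20)][:,2]))
    W=box(X,380,730,-310,-110,-5,110); H,S,V=h.T
    for nm,m in dict(blue=W&(H>95)&(H<125)&(S>120),bluetop=W&(H>95)&(H<125)&(S>120)&(X[:,2]>66),yellow=W&(H>18)&(H<35)&(S>120),red=W&((H<8)|(H>172))&(S>120)&(X[:,1]>-270),rails=W&(X[:,2]>15)&(S<60)&(V>110)&(X[:,1]>-270)).items():
        P=X[m]
        if len(P)>4: print(nm,len(P),P.mean(0),P.min(0),P.max(0),rect(P))
    m=box(X,510,600,170,250,50,160); P=X[m]; print('pin+',len(P))
    for a,b in((60,72),(66,80),(84,130),(130,146)):
        Q=P[(P[:,2]>a)&(P[:,2]<b)]
        if len(Q): print(a,b,len(Q),Q.mean(0),Q.min(0),Q.max(0))
    P=X[box(X,430,680,130,290,30,50)&(H>5)&(H<20)&(S>100)]; print('rack',len(P),rect(P),P[:,2].mean())
    P=X[box(X,400,700,-40,40,100,140)]; print('div',len(P),rect(P),P.min(0),P.max(0))
p=cv2.imread('pics/top1.png'); q=cv2.imread('pics/scene1.png')
a=cv2.resize(p[155:260,335:450],None,fx=4,fy=4,interpolation=2); b=cv2.resize(q[150:285,220:420],None,fx=3.1,fy=3.1,interpolation=2)
a=cv2.resize(p[155:260,215:395],(790,461),interpolation=2); cv2.imwrite('pics/c1.png',a)
E
```

```text
top table z 1.1342694658783627
blue 479 [ 498.3 -214.9   64.7] [ 456.5 -256.9   16.9] [ 539.6 -174.4   89.6] (array([ 498.6, -214.9]), array([76.2, 84.5]), 62.4)
bluetop 329 [ 497.2 -213.8   76.9] [ 457.3 -256.9   66.1] [ 539.6 -174.4   89.6] (array([ 498.6, -214.9]), array([76.2, 84.5]), 62.4)
yellow 86 [ 432.6 -213.1   47.6] [ 427.9 -249.9   20.4] [ 440.8 -176.    59.8] (array([ 433.2, -212.8]), array([74. , 10.5]), 85.9)
red 174 [ 661.3 -222.8   38. ] [ 651.4 -269.6   14.2] [ 675.7 -177.9   51. ] (array([ 663.1, -223.7]), array([91.5, 22.3]), 86.9)
rails 805 [ 510.  -186.4   25.2] [ 389.9 -269.9   15.2] [ 721.4 -112.6   49.5] (array([ 555.7, -191.1]), array([331.4, 157.3]), 0.0)
pin+ 175
60 72 30 [554.9 208.8  66.7] [530.1 191.4  60.5] [596.8 237.   71.9]
66 80 57 [549.  213.4  74.2] [528.  193.4  66.8] [597.7 237.   79.9]
84 130 27 [549.7 210.7 103.6] [538.8 194.6  84.7] [597.5 223.3 129.6]
130 146 35 [549.8 216.7 138.8] [539.6 207.4 131.3] [560.4 227.4 145.1]
rack 643 (array([548.2, 214.7]), array([ 68.7, 168.6]), 72.3) 40.57648536247872
div 313 (array([545.3,   2.4]), array([ 1
[... 525 characters left out ...]
36.6 -266.8    3.9] [ 678.9 -170.1   42. ] (array([ 656.9, -218. ]), array([96.9, 41.2]), 87.1)
rails 633 [ 541.2 -171.7   22.5] [ 395.3 -270.    15.1] [ 702.  -138.6   76.9] (array([ 548.6, -210.9]), array([131.4, 301.5]), 87.4)
pin+ 328
60 72 49 [561.2 225.7  66.9] [534.  196.3  60.2] [598.  239.7  72. ]
66 80 116 [560.4 220.9  73.2] [531.5 196.3  66.1] [599.5 239.5  80. ]
84 130 88 [557.9 222.1 107.4] [547.7 209.4  84. ] [562.9 229.7 129.8]
130 146 54 [553.1 219.  136.9] [541.  208.7 130.6] [563.3 229.4 140.6]
rack 785 (array([552.8, 218.4]), array([ 72.6, 170.1]), 72.3) 37.653660800236175
div 494 (array([547.5,   4.9]), array([ 17.7, 239.3]), 89.2) [428.   -5.3 100.1] [667.1  14.8 122.8]
```

View pics/c1.png

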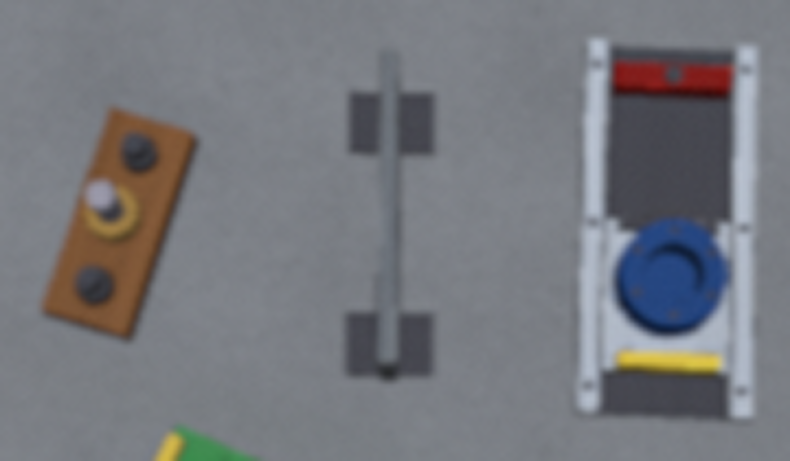

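The candidates for the sled in the top view are the blue one in the channel (368,217), the green ones (266,271) and (386,281), and the pink one (426,180). I choose the blue one, and the crop shows it between the rails with the red stop ahead. The shaft with the brass gear is in the middle socket, around (241,203).

```bash
cat >> h.py <<'E'
from scipy.spatial.transform import Rotation as Ro
def go(p,yaw=None):
    s=read_state(); R=Ro.from_quat(s['orientation']).as_matrix(); x=R[:,0]; cy=np.degrees(np.arctan2(x[1],x[0]))
    print('tcp',s['tool_pos'].round(1),'yaw',round(cy,1),'z',R[:,2].round(3),'q',s['joints'].round(2),'F',s['wrist_force'].round(1),'t',s['clock'],'w',s['grip_width'])
    print('travel',(R.T@(np.array(p)-s['tool_pos'])).round(1))
    if yaw is not None:
        Rt=Ro.from_euler('ZX',[yaw,180],degrees=True); print('rot',np.degrees((Ro.from_matrix(R).inv()*Rt).as_rotvec()).round(1))
E
python3 - <<'E'
from h import *
y=np.radians(-3); b=np.array([500,-213]); e=np.array([np.cos(y),np.sin(y)])
for z in(205,28): go([*(b-e*105),z],-3); go([*(b-e*105),z],177)
E
```

```text
tcp [ 139.2 -532.1  205.5] yaw 14.7 z [ 0. -0. -1.] q [-1.42  0.09  1.37 -0.    1.68 -0.1 ] F [0.4 0.2 0.1] t 1.2 w 93.86777015558457
travel [ 329.8 -249.3    0.5]
rot [ 0.  -0.  17.7]
tcp [ 139.2 -532.1  205.5] yaw 14.7 z [ 0. -0. -1.] q [-1.42  0.09  1.37 -0.    1.68 -0.1 ] F [0.4 0.2 0.1] t 1.2 w 93.86777015558457
travel [ 329.8 -249.3    0.5]
rot [   0.     0.  -162.3]
tcp [ 139.2 -532.1  205.5] yaw 14.7 z [ 0. -0. -1.] q [-1.42  0.09  1.37 -0.    1.68 -0.1 ] F [0.4 0.2 0.1] t 1.2 w 93.86777015558457
travel [ 329.8 -249.3  177.5]
rot [ 0.  -0.  17.7]
tcp [ 139.2 -532.1  205.5] yaw 14.7 z [ 0. -0. -1.] q [-1.42  0.09  1.37 -0.    1.68 -0.1 ] F [0.4 0.2 0.1] t 1.2 w 93.86777015558457
travel [ 329.8 -249.3  177.5]
rot [   0.     0.  -162.3]
```

```bash
python3 -m inch '[{"jaw":-1,"travel":[33,-25,0],"rotation":[0,0,1.8]},{"jaw":-1,"travel":[66,-50,0],"rotation":[0,0,3.6]},{"jaw":-1,"travel":[99,-75,0],"rotation":[0,0,5.4]},{"jaw":-1,"travel":[132,-100,0],"rotation":[0,0,7.2]},{"jaw":-1,"travel":[165,-125,0],"rotation":[0,0,9]},{"jaw":-1,"travel":[198,-150,0],"rotation":[0,0,10.8]},{"jaw":-1,"travel":[231,-175,0],"rotation":[0,0,12.6]},{"jaw":-1,"travel":[264,-200,0],"rotation":[0,0,14.4]},{"jaw":-1,"travel":[297,-225,0],"rotation":[0,0,16.2]},{"jaw":-1,"travel":[330,-249,0],"rotation":[0,0,17.7]},{"jaw":-1,"travel":[330,-249,0],"rotation":[0,0,17.7]},{"jaw":-1,"travel":[330,-249,0],"rotation":[0,0,17.7]}]' 20
python3 -c "
from h import *
y=np.radians(-3); b=np.array([500,-213]); e=np.array([np.cos(y),np.sin(y)])
go([*(b-e*105),28],-3)"
```

```text
clock: 2.2
tool_pos: [396.4, -206.0, 205.6]
orientation: [1.0, -0.024, -0.0, 0.0]
wrist_force: [-0.4, -0.4, 0.3]
grip_width: 17.5
finger_force: 0.0
tcp [ 396.4 -206.   205.6] yaw -2.7 z [-0. -0. -1.] q [-0.61 -0.15  1.6  -0.    1.69  1.01] F [-0.4 -0.4  0.3] t 2.2 w 17.539128414452986
travel [ -1.1   1.5 177.6]
rot [0.  0.  0.3]
```

```bash
python3 -m inch '[{"jaw":-1,"travel":[-1,1.5,20],"rotation":[0,0,0]},{"jaw":-1,"travel":[-1,1.5,45],"rotation":[0,0,0]},{"jaw":-1,"travel":[-1,1.5,70],"rotation":[0,0,0]},{"jaw":-1,"travel":[-1,1.5,95],"rotation":[0,0,0]},{"jaw":-1,"travel":[-1,1.5,120],"rotation":[0,0,0]},{"jaw":-1,"travel":[-1,1.5,140],"rotation":[0,0,0]},{"jaw":-1,"travel":[-1,1.5,155],"rotation":[0,0,0]},{"jaw":-1,"travel":[-1,1.5,166],"rotation":[0,0,0]},{"jaw":-1,"travel":[-1,1.5,173],"rotation":[0,0,0]},{"jaw":-1,"travel":[-1,1.5,177],"rotation":[0,0,0]},{"jaw":-1,"travel":[-1,1.5,177],"rotation":[0,0,0]}]'
python3 -m inch '[{"jaw":-1,"travel":[3,0,0],"rotation":[0,0,0]},{"jaw":-1,"travel":[6,0,0],"rotation":[0,0,0]},{"jaw":-1,"travel":[9,0,0],"rotation":[0,0,0]},{"jaw":-1,"travel":[12,0,0],"rotation":[0,0,0]},{"jaw":-1,"travel":[15,0,0],"rotation":[0,0,0]},{"jaw":-1,"travel":[18,0,0],"rotation":[0,0,0]},{"jaw":-1,"travel":[21,0,0],"rotation":[0,0,0]},{"jaw":-1,"travel":[24,0,0],"rotation":[0,0,0]},{"jaw":-1,"travel":[27,0,0],"rotation":[0,0,0]},{"jaw":-1,"travel":[30,0,0],"rotation":[0,0,0]},{"jaw":-1,"travel":[33,0,0],"rotation":[0,0,0]},{"jaw":-1,"travel":[36,0,0],"rotation":[0,0,0]}]'
python3 -c "
from h import *
save('scene','s2');go([430,-208,28],-3)"
```

```text
clock: 3.12
tool_pos: [393.9, -209.6, 28.2]
orientation: [1.0, -0.027, -0.0, -0.0]
wrist_force: [-0.3, -0.4, -0.3]
grip_width: 0.4
finger_force: 0.0
clock: 4.12
tool_pos: [428.1, -210.9, 28.4]
orientation: [1.0, -0.027, -0.003, -0.0]
wrist_force: [-8.1, 0.7, 6.2]
grip_width: 0.1
finger_force: 3.4
tcp [ 429.  -211.    28.4] yaw -3.0 z [-0.004  0.    -1.   ] q [-0.57  0.04  1.78 -0.    1.32  1.05] F [-5.7  0.4  4.2] t 4.1667 w 0.397113071005886
travel [ 0.8 -3.   0.4]
rot [-0.   0.2 -0. ]
```

View pics/s2.png

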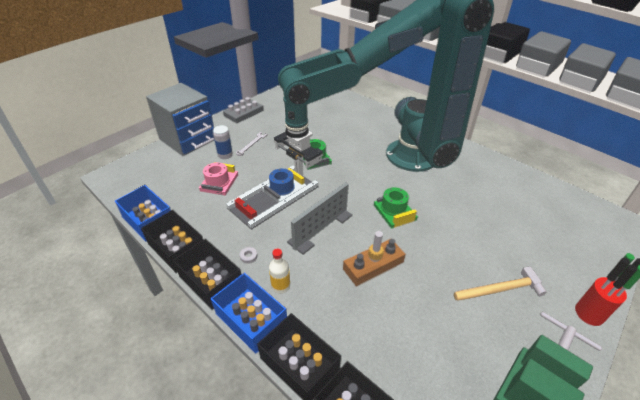

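The fingers touch the yellow plate at about (298,175), low and centred, with about 6 N of push. I carry on along the channel.

```bash
for i in 1; do python3 -m inch '[{"jaw":-1,"travel":[4,0,0],"rotation":[0,0,0]},{"jaw":-1,"travel":[8,0,0],"rotation":[0,0,0]},{"jaw":-1,"travel":[12,0,0],"rotation":[0,0,0]},{"jaw":-1,"travel":[16,0,0],"rotation":[0,0,0]},{"jaw":-1,"travel":[20,0,0],"rotation":[0,0,0]},{"jaw":-1,"travel":[24,0,0],"rotation":[0,0,0]},{"jaw":-1,"travel":[28,0,0],"rotation":[0,0,0]},{"jaw":-1,"travel":[32,0,0],"rotation":[0,0,0]},{"jaw":-1,"travel":[36,0,0],"rotation":[0,0,0]},{"jaw":-1,"travel":[40,0,0],"rotation":[0,0,0]},{"jaw":-1,"travel":[44,0,0],"rotation":[0,0,0]},{"jaw":-1,"travel":[48,0,0],"rotation":[0,0,0]}]'; done
python3 -m inch '[{"jaw":-1,"travel":[2.5,0,0],"rotation":[0,0,0]},{"jaw":-1,"travel":[5,0,0],"rotation":[0,0,0]},{"jaw":-1,"travel":[7.5,0,0],"rotation":[0,0,0]},{"jaw":-1,"travel":[10,0,0],"rotation":[0,0,0]},{"jaw":-1,"travel":[12.5,0,0],"rotation":[0,0,0]},{"jaw":-1,"travel":[15,0,0],"rotation":[0,0,0]},{"jaw":-1,"travel":[17.5,0,0],"rotation":[0,0,0]},{"jaw":-1,"travel":[20,0,0],"rotation":[0,0,0]},{"jaw":-1,"travel":[22.5,0,0],"rotation":[0,0,0]},{"jaw":-1,"travel":[25,0,0],"rotation":[0,0,0]},{"jaw":-1,"travel":[27.5,0,0],"rotation":[0,0,0]},{"jaw":-1,"travel":[30,0,0],"rotation":[0,0,0]}]'
python3 -c "
from h import *
go([530,-208,28],-3)"
```

```text
clock: 5.17
tool_pos: [476.3, -213.5, 28.3]
orientation: [1.0, -0.027, -0.003, -0.0]
wrist_force: [-7.0, 0.6, 4.3]
grip_width: 0.7
finger_force: 3.3
clock: 6.17
tool_pos: [506.2, -215.1, 28.3]
orientation: [1.0, -0.027, -0.003, -0.0]
wrist_force: [-7.2, 1.2, 4.9]
grip_width: 0.1
finger_force: 3.3
tcp [ 506.2 -215.1   28.3] yaw -3.1 z [-0.005  0.001 -1.   ] q [-0.5   0.19  1.61 -0.    1.34  1.12] F [-7.2  1.2  4.9] t 6.1667 w 0.14580523440494825
travel [23.4 -8.4  0.2]
rot [-0.   0.3 -0.1]
```

```bash
python3 -m inch '[{"jaw":-1,"travel":[1.5,0,0],"rotation":[0,0,0]},{"jaw":-1,"travel":[3,0,0],"rotation":[0,0,0]},{"jaw":-1,"travel":[4.5,0,0],"rotation":[0,0,0]},{"jaw":-1,"travel":[6,0,0],"rotation":[0,0,0]},{"jaw":-1,"travel":[7.5,0,0],"rotation":[0,0,0]},{"jaw":-1,"travel":[9,0,0],"rotation":[0,0,0]},{"jaw":-1,"travel":[10.5,0,0],"rotation":[0,0,0]},{"jaw":-1,"travel":[12,0,0],"rotation":[0,0,0]}]'
python3 -m inch '[{"jaw":-1,"travel":[0.8,0,0],"rotation":[0,0,0]},{"jaw":-1,"travel":[1.6,0,0],"rotation":[0,0,0]},{"jaw":-1,"travel":[2.4,0,0],"rotation":[0,0,0]},{"jaw":-1,"travel":[3.2,0,0],"rotation":[0,0,0]},{"jaw":-1,"travel":[4,0,0],"rotation":[0,0,0]}]'
python3 -m inch '[{"jaw":-1,"travel":[0.8,0,0],"rotation":[0,0,0]},{"jaw":-1,"travel":[1.6,0,0],"rotation":[0,0,0]},{"jaw":-1,"travel":[2.4,0,0],"rotation":[0,0,0]},{"jaw":-1,"travel":[3.2,0,0],"rotation":[0,0,0]}]'
```

```text
clock: 6.83
tool_pos: [518.1, -215.8, 28.3]
orientation: [1.0, -0.027, -0.003, -0.0]
wrist_force: [-7.0, -0.4, 4.3]
grip_width: 0.2
finger_force: 3.3
clock: 7.25
tool_pos: [522.1, -216.0, 28.3]
orientation: [1.0, -0.027, -0.003, -0.0]
wrist_force: [-5.9, 0.9, 4.6]
grip_width: 0.5
finger_force: 3.3
clock: 7.58
tool_pos: [524.2, -216.1, 28.3]
orientation: [1.0, -0.027, -0.004, -0.0]
wrist_force: [-11.2, 1.5, 6.7]
grip_width: 0.1
finger_force: 5.4
```

Force is rising, so I go a little further in small steps.

```bash
for i in 1; do python3 -m inch '[{"jaw":-1,"travel":[0.6,0,0],"rotation":[0,0,0]},{"jaw":-1,"travel":[1.2,0,0],"rotation":[0,0,0]},{"jaw":-1,"travel":[1.2,0,0],"rotation":[0,0,0]}]'; done
python3 -c "
from h import *
save('top','t3');go([530,-208,28],-3)
X,h=cloud('top','t3');H,S,V=h.T;W=box(X,380,730,-310,-110,-5,110)
for m in (W&(H>95)&(H<125)&(S>120)&(X[:,2]>66),W&((H<8)|(H>172))&(S>120)&(X[:,1]>-270)): print(X[m].mean(0),X[m].max(0),rect(X[m]))"
```

```text
clock: 7.83
tool_pos: [524.2, -216.1, 28.4]
orientation: [1.0, -0.027, -0.005, -0.0]
wrist_force: [-12.0, 0.2, 8.0]
grip_width: 0.5
finger_force: 6.2
tcp [ 524.2 -216.1   28.4] yaw -3.1 z [-0.01   0.001 -1.   ] q [-0.49  0.23  1.57 -0.    1.35  1.14] F [-11.6   0.5   7.7] t 7.8833 w 0.34922807114943777
travel [ 5.3 -8.4  0.3]
rot [-0.   0.6 -0.1]<string>:5: RuntimeWarning: Mean of empty slice.
  ret = um.true_divide(
Traceback (most recent call last):
ValueError: zero-size array to reduction operation maximum which has no identity
```

```bash
python3 -m inch '[{"jaw":-1,"travel":[1.2,0,0],"rotation":[0,0,0]},{"jaw":-1,"travel":[2.4,0,0],"rotation":[0,0,0]},{"jaw":-1,"travel":[3.6,0,0],"rotation":[0,0,0]},{"jaw":-1,"travel":[4.8,0,0],"rotation":[0,0,0]},{"jaw":-1,"travel":[4.8,0,0],"rotation":[0,0,0]},{"jaw":-1,"travel":[4.8,0,0],"rotation":[0,0,0]}]'
```

```text
clock: 8.38
tool_pos: [524.2, -216.1, 28.4]
orientation: [1.0, -0.027, -0.011, -0.001]
wrist_force: [-23.9, 0.8, 16.2]
grip_width: 0.5
finger_force: 12.3
```

Firmly home: 24 N and no motion. I back off and lift.

```bash
python3 -m inch '[{"jaw":-1,"travel":[-4,0,0],"rotation":[0,0,0]},{"jaw":-1,"travel":[-10,0,0],"rotation":[0,0,0]},{"jaw":-1,"travel":[-20,0,0],"rotation":[0,0,0]},{"jaw":-1,"travel":[-32,0,0],"rotation":[0,0,0]},{"jaw":-1,"travel":[-45,0,0],"rotation":[0,0,0]},{"jaw":-1,"travel":[-50,0,-15],"rotation":[0,0,0]},{"jaw":-1,"travel":[-50,0,-45],"rotation":[0,0,0]},{"jaw":-1,"travel":[-50,0,-80],"rotation":[0,0,0]},{"jaw":0,"travel":[-50,0,-120],"rotation":[0,0,0]},{"jaw":0,"travel":[-50,0,-160],"rotation":[0,0,0]},{"jaw":0,"travel":[-50,0,-200],"rotation":[0,0,0]},{"jaw":0,"travel":[-50,0,-232],"rotation":[0,0,0]}]'
python3 -c "
from h import *
go([551,217,260],-18)"
```

```text
clock: 9.38
tool_pos: [483.9, -214.0, 264.1]
orientation: [1.0, -0.026, 0.002, 0.001]
wrist_force: [0.6, -0.0, 0.4]
grip_width: 23.7
finger_force: 0.0
tcp [ 483.9 -214.   264.1] yaw -3.0 z [ 0.004 -0.002 -1.   ] q [-0.52  0.03  1.31  0.    1.79  1.1 ] F [ 0.6 -0.   0.4] t 9.3833 w 23.73560307333377
travel [  44.3 -433.9    3.5]
rot [ 0.1 -0.3 15. ]
```

```bash
python3 -m inch '[{"jaw":0.4,"travel":[4,-36,0],"rotation":[0,0,1]},{"jaw":0.4,"travel":[8,-75,0],"rotation":[0,0,3]},{"jaw":0.4,"travel":[12,-115,0],"rotation":[0,0,4]},{"jaw":0.4,"travel":[16,-155,0],"rotation":[0,0,5]},{"jaw":0.4,"travel":[20,-195,0],"rotation":[0,0,7]},{"jaw":0.4,"travel":[24,-235,0],"rotation":[0,0,8]},{"jaw":0.4,"travel":[28,-275,0],"rotation":[0,0,9]},{"jaw":0.4,"travel":[32,-315,0],"rotation":[0,0,11]},{"jaw":0.4,"travel":[36,-355,0],"rotation":[0,0,12]},{"jaw":0.4,"travel":[40,-390,0],"rotation":[0,0,14]},{"jaw":0.4,"travel":[44,-420,2],"rotation":[0,0,15]},{"jaw":0.4,"travel":[44,-434,3],"rotation":[0,0,15]}]'
python3 -c "
from h import *
np.set_printoptions(precision=1,suppress=True)
go([551,217,260],-18)
save('top','t4');save('scene','s4')
for n,f in(('top','t4'),('scene','s4')):
    X,h=cloud(n,f);H,S,V=h.T;W=box(X,380,730,-310,-110,-5,110)
    for m in (W&(H>95)&(H<125)&(S>120)&(X[:,2]>66),W&((H<8)|(H>172))&(S>120)&(X[:,1]>-270),box(X,520,585,180,250,125,150)): 
        if m.sum()>4: print(n,m.sum(),X[m].mean(0),X[m].min(0),X[m].max(0),rect(X[m]))
"
```

```text
clock: 10.38
tool_pos: [550.4, 220.9, 256.4]
orientation: [0.988, -0.155, -0.0, -0.001]
wrist_force: [-0.2, 0.3, 0.8]
grip_width: 65.9
finger_force: 0.0
tcp [550.4 220.9 256.4] yaw -17.8 z [-0.  0. -1.] q [0.3 0.2 1.2 0.  1.8 2.2] F [-0.2  0.3  0.8] t 10.3833 w 65.87703555074751
travel [ 1.8  3.6 -3.6]
rot [-0.1  0.   0.2]
top 310 [ 600.9 -220.4   76.8] [ 561.  -260.    66.6] [ 640.6 -180.    92.1] (array([ 602.6, -221.4]), array([75.8, 83. ]), 59.5)
top 132 [ 663.5 -221.7   41.4] [ 651.3 -269.7   30.9] [ 675.  -178.2   52.6] (array([ 663.4, -223.9]), array([91.6, 21.1]), 87.1)
top 11 [545.  221.7 139.6] [539.2 216.6 132.1] [550.5 227.9 147.8] (array([545.4, 221.2]), array([15.5,  6.9]), 41.5)
scene 256 [ 609.7 -214.9   73.4] [ 567.6 -260.6   66. ] [ 647.2 -176.5   78.5] (array([ 607.6, -217.5]), array([82.5, 77.5]), 69.1)
scene 201 [ 670.1 -216.1   32. ] [ 651.  -267.1   10.3] [ 678.5 -172.4   42.3] (array([ 663.9, -219.6]), array([95.2, 26.3]), 87.4)
scene 65 [554.  219.9 135.6] [542.  209.  125.2] [562.4 228.9 141. ] (array([552.6, 218.4]), array([21.2, 18.9]), 75.1)
```

View pics/s4.png

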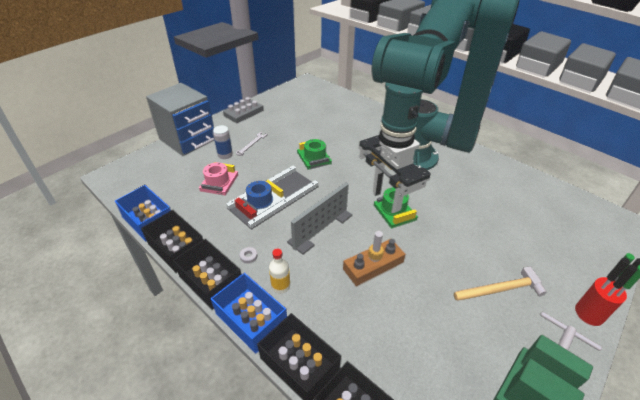

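The blue sled sits home against the red stop, at (258,195) in the scene view. The shaft stands at (378,247) and the open gripper is above it. I descend around the shaft.

```bash
python3 -m inch '[{"jaw":0.4,"travel":[1,3,20],"rotation":[0,0,0]},{"jaw":0.4,"travel":[1.8,3.6,45],"rotation":[0,0,0]},{"jaw":0.4,"travel":[1.8,3.6,70],"rotation":[0,0,0]},{"jaw":0.4,"travel":[1.8,3.6,92],"rotation":[0,0,0]},{"jaw":0.4,"travel":[1.8,3.6,110],"rotation":[0,0,0]},{"jaw":0.4,"travel":[1.8,3.6,125],"rotation":[0,0,0]},{"jaw":0.4,"travel":[1.8,3.6,138],"rotation":[0,0,0]},{"jaw":0.4,"travel":[1.8,3.6,148],"rotation":[0,0,0]},{"jaw":0.4,"travel":[1.8,3.6,155],"rotation":[0,0,0]},{"jaw":0.4,"travel":[1.8,3.6,159],"rotation":[0,0,0]},{"jaw":0.4,"travel":[1.8,3.6,160],"rotation":[0,0,0]},{"jaw":0.4,"travel":[1.8,3.6,160],"rotation":[0,0,0]}]' 5
python3 -c "
from h import *
go([551,217,96],-18)
p,d=save('scene','s5'); cv2.imwrite('pics/c5.png',cv2.resize(p[200:290,330:420],None,fx=6,fy=6,interpolation=2))"
```

```text
clock: 11.48
tool_pos: [551.3, 213.1, 97.9]
orientation: [0.988, -0.157, 0.0, -0.0]
wrist_force: [-0.3, 0.1, 0.4]
grip_width: 65.8
finger_force: 0.0
tcp [551.3 213.1  97.9] yaw -18.0 z [ 0.001  0.    -1.   ] q [ 0.27  0.22  1.43 -0.    1.49  2.16] F [-0.3  0.1  0.4] t 11.4833 w 65.81628959337938
travel [-1.5 -3.6  1.9]
rot [-0. -0. -0.]
```

View pics/c5.png

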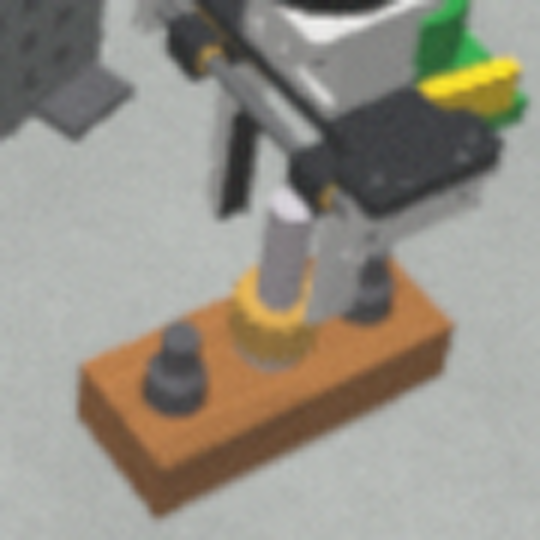

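The shaft at (288,240) in the crop stands between the fingers, nearer to the +y one. I correct 3.6 mm, then close gently.

```bash
python3 -m inch '[{"jaw":0.4,"travel":[-1,-3.6,1.9],"rotation":[0,0,0]},{"jaw":0.4,"travel":[-1,-3.6,1.9],"rotation":[0,0,0]},{"jaw":0,"travel":[-1,-3.6,1.9],"rotation":[0,0,0]},{"jaw":0,"travel":[-1,-3.6,1.9],"rotation":[0,0,0]},{"jaw":-0.3,"travel":[-1,-3.6,1.9],"rotation":[0,0,0]},{"jaw":-0.45,"travel":[-1,-3.6,1.9],"rotation":[0,0,0]}]' 4
python3 -m inch '[{"jaw":-1,"travel":[0,0,0],"rotation":[0,0,0]},{"jaw":-1,"travel":[0,0,0],"rotation":[0,0,0]},{"jaw":-1,"travel":[0,0,0],"rotation":[0,0,0]},{"jaw":-1,"travel":[0,0,0],"rotation":[0,0,0]}]' 4
python3 -c "
from h import *
go([551,217,96],-18);save('top','t6')"
```

```text
clock: 12.03
tool_pos: [551.2, 216.9, 95.6]
orientation: [0.988, -0.157, 0.0, 0.0]
wrist_force: [-0.2, 1.2, 0.1]
grip_width: 42.4
finger_force: 0.0
clock: 12.37
tool_pos: [551.1, 216.6, 95.5]
orientation: [0.988, -0.157, -0.0, 0.0]
wrist_force: [-0.4, -0.4, 0.2]
grip_width: 22.3
finger_force: 4.0
tcp [551.1 216.6  95.5] yaw -18.0 z [-0.    -0.001 -1.   ] q [ 0.28  0.23  1.43 -0.    1.48  2.16] F [-0.4 -0.4  0.2] t 12.3667 w 22.318450062580528
travel [-0.2 -0.3 -0.5]
rot [ 0.  0. -0.]
```

```bash
python3 -m inch '[{"jaw":-1,"travel":[0,0,0],"rotation":[0,0,0]},{"jaw":-1,"travel":[0,0,0],"rotation":[0,0,0]},{"jaw":-1,"travel":[0,0,-3],"rotation":[0,0,0]},{"jaw":-1,"travel":[0,0,-8],"rotation":[0,0,0]},{"jaw":-1,"travel":[0,0,-15],"rotation":[0,0,0]},{"jaw":-1,"travel":[0,0,-24],"rotation":[0,0,0]},{"jaw":-1,"travel":[0,0,-34],"rotation":[0,0,0]},{"jaw":-1,"travel":[0,0,-46],"rotation":[0,0,0]},{"jaw":-1,"travel":[0,0,-60],"rotation":[0,0,0]},{"jaw":-1,"travel":[0,0,-74],"rotation":[0,0,0]},{"jaw":-1,"travel":[0,0,-86],"rotation":[0,0,0]},{"jaw":-1,"travel":[0,0,-95],"rotation":[0,0,0]}]' 45
python3 -m inch '[{"jaw":-1,"travel":[0,0,-10],"rotation":[0,0,0]},{"jaw":-1,"travel":[0,0,-24],"rotation":[0,0,0]},{"jaw":-1,"travel":[0,0,-38],"rotation":[0,0,0]},{"jaw":-1,"travel":[0,0,-52],"rotation":[0,0,0]},{"jaw":-1,"travel":[0,0,-64],"rotation":[0,0,0]},{"jaw":-1,"travel":[0,0,-72],"rotation":[0,0,0]},{"jaw":-1,"travel":[0,0,-75],"rotation":[0,0,0]},{"jaw":-1,"travel":[0,0,-75],"rotation":[0,0,0]}]'
python3 -c "
from h import *
go([604,-219.5,266],-18);p,d=save('scene','s7')
cv2.imwrite('pics/c7.png',cv2.resize(p[130:290,310:470],None,fx=3.6,fy=3.6,interpolation=2))"
```

```text
clock: 13.42
tool_pos: [551.8, 217.1, 193.3]
orientation: [0.988, -0.157, 0.001, -0.001]
wrist_force: [0.6, -0.3, -4.1]
grip_width: 21.1
finger_force: 45.0
clock: 14.08
tool_pos: [551.5, 217.0, 266.5]
orientation: [0.988, -0.157, 0.001, -0.0]
wrist_force: [0.6, -0.1, -4.5]
grip_width: 21.3
finger_force: 45.0
tcp [551.5 217.  266.5] yaw -18.0 z [ 0.001  0.    -1.   ] q [ 0.28  0.18  1.15 -0.    1.81  2.16] F [ 0.6 -0.1 -4.5] t 14.0833 w 21.265399233901057
travel [185.1 398.8   0.4]
rot [-0.  -0.1 -0. ]
```

View pics/c7.png

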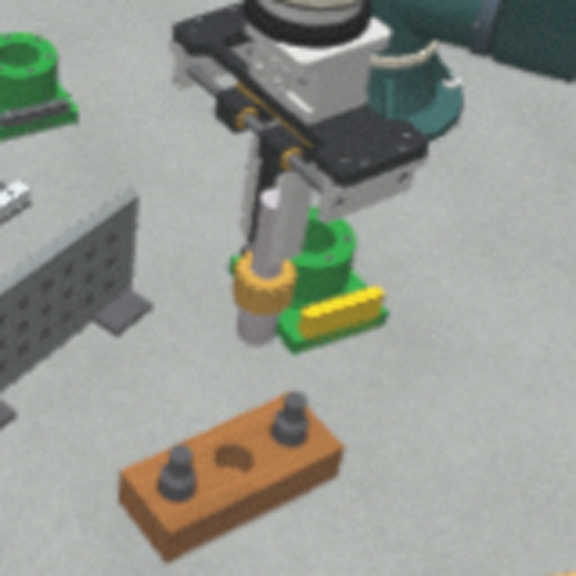

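The shaft hangs upright at (265,270) in the crop and the spindles are undisturbed. I carry it over the divider.

```bash
python3 -m inch '[{"jaw":-1,"travel":[3,6,0],"rotation":[0,0,0]},{"jaw":-1,"travel":[9,18,0],"rotation":[0,0,0]},{"jaw":-1,"travel":[17,36,0],"rotation":[0,0,0]},{"jaw":-1,"travel":[26,56,0],"rotation":[0,0,0]},{"jaw":-1,"travel":[36,77,0],"rotation":[0,0,0]},{"jaw":-1,"travel":[46,98,0],"rotation":[0,0,0]},{"jaw":-1,"travel":[56,120,0],"rotation":[0,0,0]},{"jaw":-1,"travel":[66,142,0],"rotation":[0,0,0]},{"jaw":-1,"travel":[76,164,0],"rotation":[0,0,0]},{"jaw":-1,"travel":[86,186,0],"rotation":[0,0,0]},{"jaw":-1,"travel":[96,207,0],"rotation":[0,0,0]},{"jaw":-1,"travel":[105,227,0],"rotation":[0,0,0]}]'
python3 -m inch '[{"jaw":-1,"travel":[9,20,0],"rotation":[0,0,0]},{"jaw":-1,"travel":[18,40,0],"rotation":[0,0,0]},{"jaw":-1,"travel":[27,60,0],"rotation":[0,0,0]},{"jaw":-1,"travel":[36,80,0],"rotation":[0,0,0]},{"jaw":-1,"travel":[45,99,0],"rotation":[0,0,0]},{"jaw":-1,"travel":[54,118,0],"rotation":[0,0,0]},{"jaw":-1,"travel":[62,135,0],"rotation":[0,0,0]},{"jaw":-1,"travel":[69,149,0],"rotation":[0,0,0]},{"jaw":-1,"travel":[75,161,0],"rotation":[0,0,0]},{"jaw":-1,"travel":[79,169,0],"rotation":[0,0,0]},{"jaw":-1,"travel":[80,172,0],"rotation":[0,0,0]},{"jaw":-1,"travel":[80,172,0],"rotation":[0,0,0]}]'
python3 -c "
from h import *
go([604,-219.5,172],-18);p,d=save('scene','s8')
cv2.imwrite('pics/c8.png',cv2.resize(p[70:230,190:350],None,fx=3.6,fy=3.6,interpolation=2))"
```

```text
clock: 15.13
tool_pos: [580.1, -34.3, 264.7]
orientation: [0.988, -0.158, -0.001, 0.001]
wrist_force: [0.1, -0.2, -5.7]
grip_width: 21.3
finger_force: 45.0
clock: 16.13
tool_pos: [603.3, -220.4, 265.2]
orientation: [0.988, -0.157, -0.0, -0.0]
wrist_force: [0.3, 0.3, -5.4]
grip_width: 21.4
finger_force: 45.0
tcp [ 603.3 -220.4  265.2] yaw -18.1 z [-0.001  0.    -1.   ] q [-0.44  0.3   1.01  0.    1.84  1.45] F [ 0.3  0.3 -5.4] t 16.1333 w 21.350074865874664
travel [ 0.5 -1.  93.2]
rot [-0.   0.  -0.1]
```

View pics/c8.png

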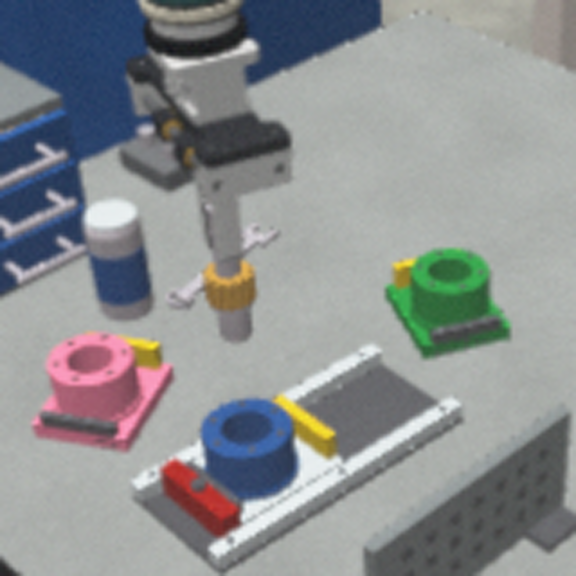

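```bash
cat > fit.py <<'E'
from h import *
from scipy.optimize import minimize
a=np.linspace(0,2*np.pi,72,endpoint=False); C=np.c_[np.cos(a),np.sin(a)]
def fit(n,f,cols,win,circles,x0,keep=None):
    p=cv2.imread('pics/'+f+'.png'); hsv=cv2.cvtColor(cv2.GaussianBlur(p,(0,0),.6),cv2.COLOR_BGR2HSV); M=cv2.inRange(hsv,cols[0],cols[1])
    c0=proj(n,[[*x0,circles[0][1]]])[0]; u0,v0=(c0-win/2).astype(int); M=M[v0:v0+win,u0:u0+win]
    k,L,st,_=cv2.connectedComponentsWithStats(M); M=np.uint8(L==1+np.argmax(st[1:,4])); cs,_=cv2.findContours(M,0,1); M=cv2.drawContours(M*0,cs,-1,1,-1).astype(float)
    def model(xy):
        P=np.vstack([np.c_[C*r+xy,np.full(72,z)] for r,z in circles]); q=(proj(n,P)-[u0,v0]+.5)*8
        I=np.zeros((win*8,win*8),np.uint8); cv2.fillConvexPoly(I,np.round(cv2.convexHull(q.astype(np.float32))*16).astype(np.int32),1,shift=4); return cv2.resize(I.astype(float),(win,win),interpolation=cv2.INTER_AREA)
    g=lambda xy:np.abs(model(xy)-M).sum()
    r=minimize(g,x0,method='Nelder-Mead',options=dict(initial_simplex=np.array(x0)+[[-6,-5],[6,-3],[0,6]],xatol=.05)); print(n,f,r.x.round(1),'mismatch',round(r.fun,1),'of',M.sum()); return r.x
blue=((98,110,30),(125,255,255)); brass=((12,110,60),(32,255,255))
E
python3 - <<'E'
from fit import *
hb=[(42,76),(42,24)]
for n,f in(('top','t4'),('scene','s4'),('scene','s8'),('scene','s1' if 0 else 's7')): fit(n,f,blue,60,hb,(603,-219))
s=read_state(); zf=s['tool_pos'][2]-85.6
print('gear'); fit('scene','s8',brass,50,[(21,zf+66),(21,zf+40)],(603,-220)); fit('scene','s7',brass,50,[(21,266.5-85.6+66),(21,266.5-85.6+40)],(551,217))
E
```

```text
top t4 [ 605.2 -221.4] mismatch 69.5 of 479.0
scene s4 [ 602.9 -222.9] mismatch 112.6 of 525.0
scene s8 [ 603.1 -223.1] mismatch 113.4 of 524.0
scene s7 [ 603.1 -223.1] mismatch 111.4 of 526.0
gear
scene s8 [ 602.5 -222. ] mismatch 77.4 of 115.0
scene s7 [549.5 216.4] mismatch 102.2 of 182.0
```

```bash
python3 -m inch '[{"jaw":-1,"travel":[0,0,8],"rotation":[0,0,0]},{"jaw":-1,"travel":[0,0,18],"rotation":[0,0,0]},{"jaw":-1,"travel":[0,0,29],"rotation":[0,0,0]},{"jaw":-1,"travel":[0,0,40],"rotation":[0,0,0]},{"jaw":-1,"travel":[0,0,50],"rotation":[0,0,0]},{"jaw":-1,"travel":[0,0,59],"rotation":[0,0,0]},{"jaw":-1,"travel":[0,0,67],"rotation":[0,0,0]},{"jaw":-1,"travel":[0,0,73],"rotation":[0,0,0]},{"jaw":-1,"travel":[0,0,77],"rotation":[0,0,0]},{"jaw":-1,"travel":[0,0,79],"rotation":[0,0,0]},{"jaw":-1,"travel":[0,0,79],"rotation":[0,0,0]},{"jaw":-1,"travel":[0,0,79],"rotation":[0,0,0]}]'
python3 - <<'E'
from fit import *
go([603,-222,172],-18); save('scene','s9'); save('top','t9')
s=read_state(); z=s['tool_pos'][2]-85.6; T=s['tool_pos'][:2]
def draw(n,f,sets,c,k=5.5,w=70,h=100):
    p=cv2.imread('pics/'+f+'.png'); u,v=(proj(n,[c])[0]-[w/2,h/2]).astype(int); I=cv2.resize(p[v:v+h,u:u+w],None,fx=k,fy=k,interpolation=2)
    for xy,r,zz,col in sets:
        q=(proj(n,np.c_[C*r+xy,np.full(72,zz)])-[u,v]+.5)*k; cv2.polylines(I,[np.round(q*16).astype(np.int32)],True,col,1,16,4)
    return I
B=np.array([603,-222.])
bs=[(B,42,76,(255,255,255)),(B,23,76,(255,255,255))]
gs=[(T,14,z,(0,0,255)),(T,21,z+40,(0,255,0)),(T,21,z+66,(0,255,0)),(T,11,z+130,(255,255,0))]
cv2.imwrite('pics/o9.png',np.hstack([draw('scene','s9',bs+gs,[603,-222,110]),draw('top','t4',bs,[603,-222,76],w=60)]))
E
```

```text
clock: 17.18
tool_pos: [603.7, -219.9, 187.1]
orientation: [0.988, -0.157, 0.0, 0.0]
wrist_force: [0.1, 0.1, -4.7]
grip_width: 21.2
finger_force: 45.0
tcp [ 603.7 -219.9  187.1] yaw -18.0 z [ 0.001 -0.    -1.   ] q [-0.44  0.3   1.16 -0.    1.68  1.45] F [ 0.1  0.1 -4.7] t 17.1833 w 21.17547226664753
travel [-0.   2.2 15.1]
rot [ 0.  -0.1 -0. ]
```

View pics/o9.png

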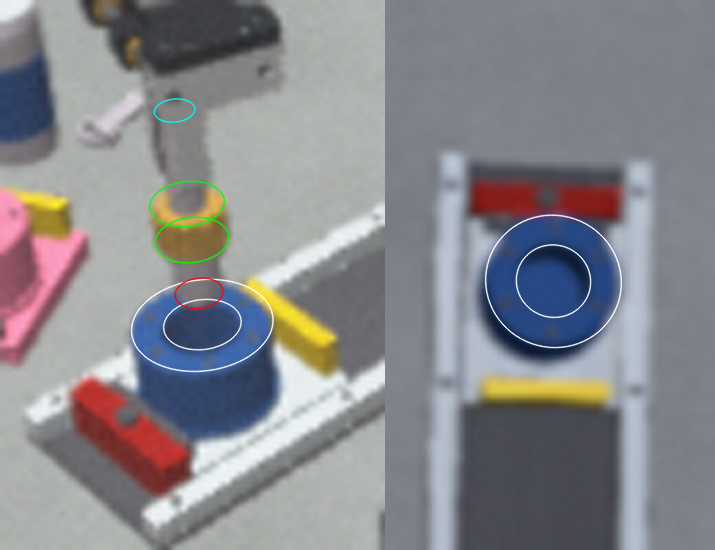

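```bash
cat > ed.py <<'E'
from fit import *
a=np.linspace(0,2*np.pi,180,endpoint=False); C=np.c_[np.cos(a),np.sin(a)]
def ef(n,f,circles,x0,hull=True,R=7):
    p=cv2.imread('pics/'+f+'.png').astype(np.float32); p=cv2.GaussianBlur(p,(0,0),.8)
    gx=cv2.Sobel(p,cv2.CV_32F,1,0)/8; gy=cv2.Sobel(p,cv2.CV_32F,0,1)/8
    def sc(xy):
        P=[proj(n,np.c_[C*r+xy,np.full(180,z)]).astype(np.float32) for r,z in circles]
        Q=[cv2.convexHull(np.vstack(P))[:,0]] if hull else P
        t=0
        for q in Q:
            d=np.roll(q,-1,0)-q; L=np.hypot(*d.T); s=np.linspace(0,1,8,endpoint=False)
            pts=(q[:,None]+d[:,None]*s[None,:,None]).reshape(-1,2); w=np.repeat(L/8,8); nn=np.repeat(np.c_[d[:,1],-d[:,0]]/np.maximum(L,1e-6)[:,None],8,0)
            m=lambda g:cv2.remap(g,pts[:,0:1].copy(),pts[:,1:2].copy(),cv2.INTER_CUBIC)[:,0]
            G=m(gx)*nn[:,:1]+m(gy)*nn[:,1:]; t+=(np.minimum(np.abs(G).sum(1),60)*w).sum()/w.sum()
        return t
    g=np.arange(-R,R+.1,.5); S=np.array([[sc((x0[0]+i,x0[1]+j)) for j in g] for i in g]); i,j=np.unravel_index(S.argmax(),S.shape)
    print(n,f,'xy',x0[0]+g[i],x0[1]+g[j],'score',S.max().round(1),'vs median',np.median(S).round(1))
E
python3 - <<'E'
from ed import *
s=read_state(); z=s['tool_pos'][2]-85.6
B=(603,-222)
for n,f in(('scene','s4'),('scene','s8'),('top','t4')):
    ef(n,f,[(42,76),(23,76)],B,False); ef(n,f,[(42,76)],B,False); ef(n,f,[(23,76)],B,False); ef(n,f,[(42,76),(42,24)],B)
print('gear in hand, tcp 603.7 -219.9'); 
for c,h in(([(21,z+40),(21,z+66)],True),([(14,z),(14,z+34)],True),([(14,z),(14,z+34),(18,z+34),(18,z+40),(21,z+40),(21,z+66)],False)): ef('scene','s9',c,(603,-221),h)
print('in rack; grasp 551.1 216.7')
for n,f in(('scene','scene1'),('top','top1')):
    ef(n,f,[(21,50),(21,76)],(551,217)); ef(n,f,[(11,76),(11,140)],(551,217)); ef(n,f,[(11,140)],(551,217))
print('stop'); 
E
```

```text
Traceback (most recent call last):
  File "ed.py", line 16, in ef
    g=np.arange(-R,R+.1,.5); S=np.array([[sc((x0[0]+i,x0[1]+j)) for j in g] for i in g]); i,j=np.unravel_index(S.argmax(),S.shape)
                                          ~~^^^^^^^^^^^^^^^^^^^
  File "ed.py", line 14, in sc
    G=m(gx)*nn[:,:1]+m(gy)*nn[:,1:]; t+=(np.minimum(np.abs(G).sum(1),60)*w).sum()/w.sum()
      ~^^^^
  File "ed.py", line 13, in <lambda>
    m=lambda g:cv2.remap(g,pts[:,0:1].copy(),pts[:,1:2].copy(),cv2.INTER_CUBIC)[:,0]
               ~~~~~~~~~^^^^^^^^^^^^^^^^^^^^^^^^^^^^^^^^^^^^^^^^^^^^^^^^^^^^^^^
cv2.error: OpenCV(4.12.0) /io/opencv/modules/imgproc/src/imgwarp.cpp:1821: error: (-215:Assertion failed) ((map1.type() == CV_32FC2 || map1.type() == CV_16SC2) && map2.empty()) || (map1.type() == CV_32FC1 && map2.type() == CV_32FC1) in function 'remap'
```

```bash
sed -i 's/reshape(-1,2); w=/reshape(-1,2).astype(np.float32); w=/' ed.py
python3 - <<'E'
from ed import *
s=read_state(); z=s['tool_pos'][2]-85.6
B=(603,-222)
for n,f in(('scene','s4'),('scene','s8'),('top','t4')):
    ef(n,f,[(42,76),(23,76)],B,False); ef(n,f,[(42,76)],B,False); ef(n,f,[(23,76)],B,False); ef(n,f,[(42,76),(42,24)],B)
print('gear in hand, tcp 603.7 -219.9'); 
for c,h in(([(21,z+40),(21,z+66)],True),([(14,z),(14,z+34)],True),([(14,z),(14,z+34),(18,z+34),(18,z+40),(21,z+40),(21,z+66)],False)): ef('scene','s9',c,(603,-221),h)
print('in rack; grasp 551.1 216.7')
for n,f in(('scene','scene1'),('top','top1')):
    ef(n,f,[(21,50),(21,76)],(551,217)); ef(n,f,[(11,76),(11,140)],(551,217)); ef(n,f,[(11,140)],(551,217))
E
```

```text
scene s4 xy 606.5 -219.0 score 92.1 vs median 65.3
scene s4 xy 606.0 -219.0 score 52.0 vs median 37.7Traceback (most recent call last):
  File "<stdin>", line 5, in <module>
  File "ed.py", line 16, in ef
    g=np.arange(-R,R+.1,.5); S=np.array([[sc((x0[0]+i,x0[1]+j)) for j in g] for i in g]); i,j=np.unravel_index(S.argmax(),S.shape)
                                          ~~^^^^^^^^^^^^^^^^^^^
  File "ed.py", line 7, in sc
    P=[proj(n,np.c_[C*r+xy,np.full(180,z)]).astype(np.float32) for r,z in circles]
       ~~~~^^^^^^^^^^^^^^^^^^^^^^^^^^^^^^^^
  File "h.py", line 18, in proj
    c,f,R,t=cal(n); p=np.atleast_2d(X)@R.T+t; u=p[:,:2]/p[:,2:]
            ~~~^^^
  File "h.py", line 6, in cal
    c=get_calibration(n); f=200/np.tan(np.radians(c['vfov'])/2); return c,f,np.array(c['R']),np.array(c['t'])
ValueError: time passes only in moves, steps and waits
```

```bash
sed -i 's/^def cal(n):/import functools\n@functools.cache\ndef cal(n):/' h.py
cat > m.py <<'E'
from ed import *
import sys
s=read_state(); z=s['tool_pos'][2]-85.6
B=(603,-222)
for n,f in(('scene','s4'),('scene','s8'),('top','t4')):
    ef(n,f,[(42,76),(23,76)],B,False); ef(n,f,[(42,76)],B,False); ef(n,f,[(23,76)],B,False); ef(n,f,[(42,76),(42,24)],B)
print('gear in hand',s['tool_pos']); 
for c,h in(([(21,z+40),(21,z+66)],True),([(14,z),(14,z+34)],True),([(14,z),(14,z+34),(18,z+34),(18,z+40),(21,z+40),(21,z+66)],False)): ef('scene','s9',c,(603,-221),h)
print('in rack; grasp 551.1 216.7')
for n,f in(('scene','scene1'),('top','top1')):
    ef(n,f,[(21,50),(21,76)],(551,217)); ef(n,f,[(11,76),(11,140)],(551,217)); ef(n,f,[(11,140)],(551,217))
E
python3 m.py
```

```text
scene s4 xy 606.5 -219.0 score 92.1 vs median 65.3
scene s4 xy 606.0 -219.0 score 52.0 vs median 37.7
scene s4 xy 606.5 -219.0 score 40.2 vs median 28.3
scene s4 xy 606.0 -216.5 score 57.9 vs median 46.9
scene s8 xy 606.5 -219.0 score 90.9 vs median 64.4
scene s8 xy 606.0 -218.5 score 51.5 vs median 37.2
scene s8 xy 606.5 -219.0 score 39.4 vs median 28.0
scene s8 xy 606.0 -216.5 score 57.8 vs median 46.7
top t4 xy 604.0 -223.0 score 67.0 vs median 56.0
top t4 xy 598.5 -218.5 score 51.4 vs median 43.5
top t4 xy 604.5 -222.5 score 19.7 vs median 13.3
top t4 xy 603.5 -224.0 score 56.9 vs median 50.8
gear in hand [ 603.82112359 -219.96805701  187.42410679]
scene s9 xy 605.5 -216.5 score 41.9 vs median 29.6
scene s9 xy 601.0 -222.0 score 39.5 vs median 30.8
scene s9 xy 603.0 -219.5 score 208.5 vs median 179.3
in rack; grasp 551.1 216.7
scene scene1 xy 550.5 217.0 score 22.7 vs median 18.2
scene scene1 xy 551.0 217.0 score 41.0 vs median 26.2
scene scene1 xy 551.5 217.5 score 40.7 vs median 25.7
top top1 xy 555.0 221.5 score 29.6 vs median 19.1
top top1 xy 551.0 216.0 score 41.2 vs median 28.8
top top1 xy 550.0 215.0 score 50.1 vs median 32.6
```

```bash
python3 - <<'E'
import ed
from ed import *
y=np.radians(-3); Rm=np.array([[np.cos(y),-np.sin(y)],[np.sin(y),np.cos(y)]])
# rectangle as "circle" : outline pts of stop top (z=40) ; stop centre expected at bore+60
t=np.linspace(-1,1,45,endpoint=False)
def rect_pts(a,b): return np.vstack([np.c_[t*a,0*t-b],np.c_[0*t+a,t*b],np.c_[-t*a,0*t+b],np.c_[0*t-a,-t*b]])@Rm.T
e=Rm[:,0]
for nm,a,b,z,off in(('stop top',10,48,40,60),('plate top',6,40,51,-64)):
    ed.C=rect_pts(a,b)
    for n,f in(('scene','s4'),('scene','s8'),('top','t4')):
        x0=np.round(np.array([604,-221])+e*off,1); print(nm,'-> offset to bore',(-e*off).round(1)); ef(n,f,[(1,z)],x0,False)
go([605,-220.5,172],-18)
E
```

```text
stop top -> offset to bore [-59.9   3.1]
scene s4 xy 666.4 -220.1 score 42.5 vs median 33.6
stop top -> offset to bore [-59.9   3.1]
scene s8 xy 665.9 -220.1 score 42.4 vs median 33.6
stop top -> offset to bore [-59.9   3.1]
top t4 xy 663.4 -224.1 score 50.7 vs median 40.4
plate top -> offset to bore [63.9 -3.3]
scene s4 xy 542.6 -215.7 score 57.6 vs median 49.2
plate top -> offset to bore [63.9 -3.3]
scene s8 xy 542.6 -216.2 score 57.7 vs median 49.3
plate top -> offset to bore [63.9 -3.3]
top t4 xy 539.6 -218.7 score 55.5 vs median 47.5
tcp [ 603.8 -220.   187.4] yaw -18.0 z [ 0.001 -0.001 -1.   ] q [-0.44  0.3   1.16 -0.    1.68  1.45] F [ 0.1 -0.4 -4.5] t 17.2833 w 21.287408619970474
travel [ 1.3  0.1 15.4]
rot [ 0.  -0.1 -0. ]
```

```bash
python3 -m inch '[{"jaw":-1,"travel":[0.5,0,2],"rotation":[0,0,0]},{"jaw":-1,"travel":[1.1,-0.3,5],"rotation":[0,0,0]},{"jaw":-1,"travel":[1.1,-0.3,8],"rotation":[0,0,0]},{"jaw":-1,"travel":[1.1,-0.3,11],"rotation":[0,0,0]},{"jaw":-1,"travel":[1.1,-0.3,13],"rotation":[0,0,0]},{"jaw":-1,"travel":[1.1,-0.3,14.5],"rotation":[0,0,0]},{"jaw":-1,"travel":[1.1,-0.3,15],"rotation":[0,0,0]},{"jaw":-1,"travel":[1.1,-0.3,15],"rotation":[0,0,0]},{"jaw":-1,"travel":[1.1,-0.3,15],"rotation":[0,0,0]},{"jaw":-1,"travel":[1.1,-0.3,15],"rotation":[0,0,0]}]'
python3 - <<'E'
from ed import *
p,d=save('scene','s10'); go([605,-220,172],-18); s=read_state(); z=s['tool_pos'][2]-85.6; print(s['joint_velocities'])
ef('scene','s10',[(14,z),(14,z+34),(18,z+34),(18,z+40),(21,z+40),(21,z+66)],(604,-220),False)
cv2.imwrite('pics/c10.png',cv2.resize(p[120:220,210:310],None,fx=5.5,fy=5.5,interpolation=2))
E
```

```text
clock: 18.12
tool_pos: [604.7, -219.9, 171.8]
orientation: [0.988, -0.157, 0.0, 0.0]
wrist_force: [-0.7, -0.2, -4.9]
grip_width: 21.5
finger_force: 45.0
tcp [ 604.7 -219.9  171.9] yaw -18.0 z [ 0. -0. -1.] q [-0.44  0.3   1.18 -0.    1.65  1.45] F [ 0.5 -0.7 -5.3] t 18.1667 w 21.54665763285862
travel [ 0.3 -0.  -0.1]
rot [ 0. -0. -0.]
[ 0.00060454 -0.00156035 -0.00054347 -0.00090394  0.00130897 -0.00234232]
scene s10 xy 604.0 -220.0 score 206.6 vs median 175.0
```

View pics/c10.png

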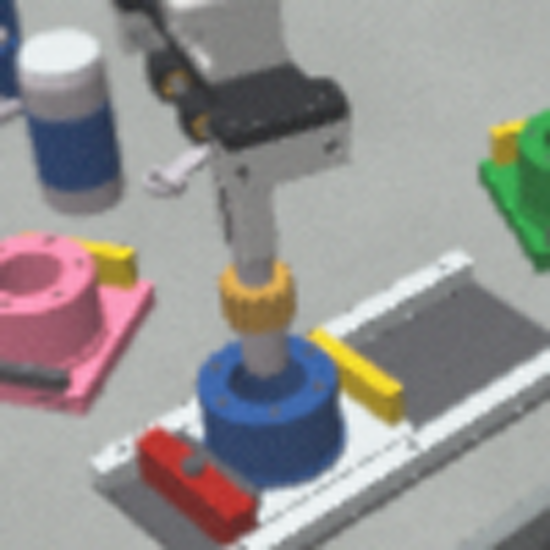

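The foot at (264,370) hangs over the bore at (269,381), upright and clear of the housing. I make a sub-millimetre nudge, settle, and hand in.

```bash
python3 -m inch '[{"jaw":-1,"travel":[0,-0.8,0],"rotation":[0,0,0]},{"jaw":-1,"travel":[0,-0.8,0],"rotation":[0,0,0]},{"jaw":-1,"travel":[0,-0.8,0],"rotation":[0,0,0]},{"jaw":-1,"travel":[0,-0.8,0],"rotation":[0,0,0]},{"jaw":-1,"travel":[0,-0.8,0],"rotation":[0,0,0]},{"jaw":-1,"travel":[0,-0.8,0],"rotation":[0,0,0]}]'
python3 -c "
from workcell import *
print(close_job())"
```

```text
clock: 18.67
tool_pos: [604.9, -219.1, 171.6]
orientation: [0.988, -0.157, 0.0, 0.0]
wrist_force: [0.5, 0.1, -4.6]
grip_width: 21.1
finger_force: 45.0
the job is handed in; nothing more can be done
None
```

I pushed the sled firmly against the red stop, and the arm is holding the pinion shaft upright about 1 cm above the housing's bore; I handed the job in at 18.7 s. By my camera measurements the shaft is within about 2 mm of the bore centre. `close_job` returned no verdict.

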